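Check a sawn agate slab over the light window

ROBOT

A 6-joint arm with a two-finger parallel gripper is mounted at the origin on a cart in front of the work surface, level with it; the furniture and walls round the work are solid. World frame = base frame: x ahead of the robot, y to its left, z up, the work surface at z = 0. Lengths are in mm, angles in rad, forces in N, time in s.
With the tool pointing down it reaches from about 375 to 900 mm from the base axis. Payload 3.1 kg.
Tool frame: the origin (TCP) lies between the finger pads; the fingertips stand 22 mm ahead of it and the grasp point (between the pads) lies 3 mm ahead of it; z points along the fingers, y is the line along which they close (so a half turn about z gives the same grasp; the last joint's range is limited). The gripper opens to 87 mm and grips with 3 to 60 N. Pads are 19 mm wide; open, the fingers measure 117 mm over their backs; the gripper's body (75 mm by 190 mm) begins 51 mm behind the grasp point.
Start: joints at [0.925, 0.527, 1.433, -0, 1.181, -0.178], TCP at [281.227, 558.129, 244.548] pointing down, gripper open.
Joint ranges: [-3.08, 3.08], [-0.75, 2.2], [0.22, 2.44], [-1.43, 4.57], [0, 2.65], [-2.85, 2.85]. Speed limits (rad/s): [2.79, 2.79, 3.14, 3.14, 3.14, 3.14].

INTERFACE

Orientations are given as a unit quaternion [x, y, z, w].
In Python, from cell import state, get_image, sign_off, recognise, trace gives the robot as it stands.
- The arm moves only by the tool arm_command, never from a script. Its argument "deltas" is a list of rows, each a list of 4 numbers: the shift along the tool's x, y, z in mm, then the turn about the tool's z in rad. A call has 1 to 12 rows; each row is the pose to reach, as a shift and turn from the pose commanded when the call began, along the tool's axes at that moment; what a row does not reach only later rows make up. A row lasts 1/12 s, in which the tool goes at most 41.7 mm and 7.16 degrees, less where a joint would pass 70% of its speed; a pose out of reach is approached as far as the arm can. A call with a gripper value outside its range is refused whole. "grip" is the closure, from 0 (fully open) to 1 (shut), set as the call begins (left out, the last holds). The fingers move at their own pace and stop on an object; "newtons" is the grip in N (left out, the last holds). Time passes only in rows, so rows that repeat a pose let the fingers close. It gives the time, the measured TCP pose, the force, the opening and the grip force at its end, in the units of the state.
- state(): the state, without advancing time (a new reading comes with each control period).
- get_image(name): name is "side" or "top"; returns a dict with "frame" (400x640x3 uint8, red, green, blue), "fx", "fy", "cx", "cy" (pixels), "dist" ([k1, k2, p1, p2, k3] as OpenCV has them; the pictures are not rectified), "camera_from_world" (4x4, takes a point from world to camera coordinates). Camera axes: x right, y up, looking along -z (the intrinsics and any distortion apply to the point x, -y, -z); pixel columns grow to the right and rows downward; lengths in mm; the calibration is good to about 2 mm. A picture is of the moment at which its call begins. There is no depth.
- sign_off(): hands the job in; it is judged then, once.
Trained networks look in a picture, given as the dict that the camera call returned (one of the last four; its "shot" number tells which), for a name from the list of things; names that differ only in an ending like _2 or _b are one class to them, and where a whole thing is asked for, a point or a joint stands for the part that bears it (a point fixed in the world has none). Each returns a list of dicts, best first, with "conf" (0 to 1); they miss things now and then, are a little off and sometimes report something else, mostly with a low value. They report only what shows in the picture. A call takes as long as a camera call. They do not tell look-alikes from the thing itself.
- recognise(picture, query): "extent" ([centre column, centre row, width, height] in pixels, round what is visible of it).
- trace(picture, query): "mask" (400x640 bool, what is visible of it) and "extent" ([centre column, centre row, width, height] in pixels, round what is visible of it).
The state is a dict: "time_s": time; "joint_positions": joint angles; "dq": joint speeds; "joint_efforts": joint torques, N m; "tool_pos": TCP position; "tcp_rot": TCP orientation; "wrist_force": force on the tool from outside, world axes, zero at the start; "torque": the same for the moment, N m; "grip_width": finger opening in mm; "gripper_force": force on a finger pad.
Only numpy, scipy, OpenCV 4.12 (cv2) and the standard library are available. Lean on these libraries where they do the work, as an engineer would, in place of code of your own. Each camera call takes 0.05 s, during which the arm holds its last target. There are 200 camera calls.

TASK

Slide the long agate slab straight up out of its slot in the rack by its top edge, lean it on the display easel with its lower end on the ledge and let go, then take it again by its two long sides and lay it flat on the light base, centred and square so that it covers the whole window. With the slab lying there, push the light base's switch fully down and let it spring back, to light the slab from below and look for cracks. Never let the slab drop or topple, and leave the other slabs and stones where they are.

Things in the scene. Friction and masses are not known exactly. Their poses are not given: they have to be found in the camera images.
- long_slab: The slab to check: sawn, polished, banded brown-grey agate plate, plain rectangle 125 long x 64 wide x 9 thick, about 0.19 kg; the tallest of the three in the rack, standing upright, its top 63 above the cheeks. Origin: middle of its lower short end (the end in the rack). Own z along its length (up, as it stands), y along its width, x through its thickness.
- long_slab_center (a point): Centre of the long slab, 62.5 mm along its z from its origin.
- arched_slab: Another slab in the rack, same stone, width and thickness, 88 high with a half-round top; stays where it is. Origin: middle of its lower edge, axes as the long slab's.
- short_slab: Third slab in the rack, same stone, width and thickness, plain rectangle 78 high; stays where it is. Origin: middle of its lower edge, axes as the long slab's.
- rack: Fixed wooden rack, 136 (x) x 88 (y) x 74 high, origin under its centre. Grooved cheeks at its sides (y = +/-27 to +/-44) hold the slabs by their long side edges; three slots at x = -48, 0 and +48, each 12 wide, slot floor 12 above the table. The slabs' thickness lies along the rack's x. Which slab stands in which slot varies.
- easel: Fixed dark wooden display easel, base 112 (x) x 52 (y) x 8, origin under the base's centre. It faces the robot: a slab leans back on it with its lower end toward the robot, its upper end away. No part is over 52 wide, so the 64 wide slab overhangs at both sides, and its upper 37 overhang the back board.
- easel_back: The easel's sloping felt-faced back. Origin: middle of the corner of face and ledge, 24 above the table. Own z runs up the face (60 degrees above level), own x is the face's normal (toward the robot and up). Back: 44 wide, 8 thick, up to z = 88. Ledge: 52 wide, out to x = 20, with a 5 high lip at x = 16 to 20. A leaned slab's origin is at x = 4.5, y = 0, z = 0, axes parallel.
- light_base: Fixed light base: wooden plinth 200 (x) x 112 (y) x 16 high, origin under its centre, with an aluminium light box 108 x 50 standing on it, centred at x = +28, whose flat top is 40 above the table. The slab overhangs the light box by 7 on each long side and 8 at each end. The slab's length lies along the base's x (either way round).
- window (a point): Centre of the frosted white window, 90 (x) x 36 (y), flush in the light box's top at height 40; axes as the light base's.
- switch (a joint): Travel of the push switch, m: 0 as it stands, 0.006 fully down (5 N); springs back.
- switch_top (a point): Centre of the top face of the round grey push switch (26 across, in a 42 mm metal collar) at the near end of the light base, at x = -76 of it, 38 above the table, pressed straight down.
- green_palm_stone: Bystander: flat oval green stone, 46 x 63 x 22, origin under its centre.
- rose_heart: Bystander: flat rose stone heart, 55 x 58 x 23, origin under its centre.
- rose_point: Bystander: rose crystal point standing upright, 29 x 26 x 90 high, origin under its centre.
- septarian_palm_stone: Bystander: flat oval yellow-and-brown stone, 52 x 64 x 21, origin under its centre.
Mind the look-alikes: they are no part of the job. Leave any green look-alike of the long_slab alone.

How it is judged (in metres and radians):
On the way, in this order (a step that is already met when the one before it is completed fails the run):
1. the long slab is held and has been drawn up clear of the rack (z of long_slab in the frame of rack above 0.078 m and contact force between the fingers and long_slab above 0.5 N), for 0.1 s.
2. the long slab leans on the easel, lower end on the ledge, let go and at rest (angle between the x axis of long_slab and the x axis of easel_back, either way round below 0.12 rad and angle between the z axis of long_slab and the z axis of easel_back, either way round below 0.15 rad and y of long_slab_center in the frame of easel_back between -0.02 and 0.02 m and z of long_slab_center in the frame of easel_back between 0.0545 and 0.0705 m and contact force between the fingers and long_slab below 0.05 N and linear speed of long_slab below 0.02 m/s and contact force between long_slab and easel above 0.3 N), for 0.2 s.
3. the long slab lies flat on the light box, covering the window, let go and at rest (angle between the x axis of long_slab and the z axis of light_base, either way round below 0.07 rad and angle between the z axis of long_slab and the x axis of light_base, either way round below 0.08 rad and x of long_slab_center in the frame of window between -0.015 and 0.015 m and y of long_slab_center in the frame of window between -0.01 and 0.01 m and z of long_slab_center in the frame of window between 0.0015 and 0.0075 m and contact force between the fingers and long_slab below 0.05 N and linear speed of long_slab below 0.02 m/s), for 0.2 s.
4. the switch is pushed fully down (value of joint switch above 0.005 m), for 0.05 s.
At the end, for the whole second after the job is handed in: The long slab lies flat (within 4 degrees) on the light box, let go and at rest, its centre within 15 mm along and 10 mm across the window's centre and its length within 4.5 degrees of the base's, so that it covers the window; the switch has been pushed fully down after that and has sprung back (all of step 3 and value of joint switch below 0.0015 m); the robot touches nothing.
It fails at once if the long slab drops or topples (moves faster than 0.4 m/s while not held) (contact force between the fingers and long_slab below 0.05 N and linear speed of long_slab above 0.4 m/s).
It fails at once if another slab is moved by more than 15 mm (distance of any of arched_slab, short_slab from where it was at the start of the episode above 0.015 m).
It fails at once if a bystander stone is moved by more than 20 mm (distance of any of green_palm_stone, rose_heart, rose_point, septarian_palm_stone from where it was at the start of the episode above 0.02 m).
It also fails if it takes over 64 s, if anything falls off the work surface, if the arm or the gripper's body presses on something with over 40 N, if the wrist force passes 120 N, or if a joint passes its speed limit or range.

## Working session

There is one attempt and no reset: what is moved stays moved. The work goes in short steps, Python scripts to look and compute and a tool call to move; the robot and the scene stay as the last step left them, time stands still between calls to the robot, and variables do not carry over. Pictures are saved under pics/ and viewed, at most 10 in all, crops included, and the job is handed in when it is done.

Besides the shell and the picture viewer there is one more tool, called after "Request:" as name([rows], argument=value, ...), one row to a line, values as JSON. arm_command: Moves the arm, as the interface text tells. Its arguments: {"type":"object","properties":{"deltas":{"type":"array"},"grip":{"type":"number"},"newtons":{"type":"number"}},"required":["deltas"]}

```bash
ls; mkdir -p pics
python3 - <<'E'
from cell import *
import cv2
s=state();print(s)
for n in("side","top"):
    p=get_image(n);cv2.imwrite(f"pics/{n}0.png",p["frame"][:,:,::-1])
    print(n,p["fx"],p["fy"],p["cx"],p["cy"],p["dist"],p["camera_from_world"],p["shot"])
    for q in["long_slab","arched_slab","short_slab","rack","easel","light_base","switch_top","green_palm_stone","rose_heart","rose_point","septarian_palm_stone"]:
        print(q,[(round(r["conf"],2),[round(x) for x in r["extent"]]) for r in recognise(p,q)])
E
```

```text
pics
{'time_s': 0.0, 'joint_positions': array([ 9.25469887e-01,  5.28440889e-01,  1.43390821e+00, -1.80312515e-05,
        1.18136857e+00, -1.78478931e-01]), 'dq': array([ 5.06899949e-04,  8.96504365e-04,  6.70235186e-05, -1.44220825e-03,
        7.08775225e-04,  1.11244979e-03]), 'joint_efforts': array([ 3.82306353e-04, -4.40041637e+01, -1.76591045e+01,  6.34381687e-02,
        5.82315295e-02, -1.49504476e-04]), 'tool_pos': array([280.84509773, 557.58288941, 243.58522315]), 'tcp_rot': array([ 2.31306306e-01,  9.72880395e-01, -9.76975767e-04, -4.17738120e-04]), 'wrist_force': array([-0.69637627,  0.45282103,  0.25344434]), 'torque': array([-0.00436065,  0.04301325, -0.03427724]), 'gripper_force': 0.0, 'grip_width': 87.10078762898594}
side 396.0585528478068 396.0585528478068 317.3260783345826 201.87384343619456 [-0.02398281  0.          0.          0.          0.        ] [[-9.68706027e-01 -2.47918351e-01 -1.20467529e-02  5.14876842e+02]
 [ 1.51489812e-01 -6.28977228e-01  7.62521136e-01 -1.49490510e+02]
 [-1.96620116e-01  7.36833860e-01  6.46851136e-01 -8.13974318e+02]
 [ 0.00000000e+
[... 817 characters left out ...]
5793960e+02]
 [-2.02379521e-01 -1.06037695e-02  9.79249759e-01 -1.19990271e+03]
 [ 0.00000000e+00  0.00000000e+00  0.00000000e+00  1.00000000e+00]] 2
long_slab [(0.86, [201, 204, 34, 20]), (0.72, [254, 164, 16, 34])]
arched_slab [(0.68, [200, 204, 33, 15]), (0.5, [278, 262, 25, 16]), (0.46, [199, 224, 26, 8])]
short_slab [(0.62, [208, 187, 29, 13])]
rack [(0.68, [207, 207, 53, 61])]
easel [(0.64, [312, 210, 26, 46])]
light_base [(0.7, [429, 213, 48, 83])]
switch_top [(0.5, [299, 150, 11, 19])]
green_palm_stone [(0.84, [278, 262, 23, 16])]
rose_heart [(0.52, [359, 264, 27, 22])]
rose_point [(0.55, [298, 151, 9, 19]), (0.39, [199, 224, 28, 8])]
septarian_palm_stone [(0.54, [333, 168, 22, 21])]
```

Run:
```python
import cv2
a=cv2.imread("pics/side0.png");b=cv2.imread("pics/top0.png")
cv2.imwrite("pics/side0c.png",cv2.resize(a[120:390,200:440],None,fx=2.2,fy=2.2,interpolation=2))
cv2.imwrite("pics/top0c.png",cv2.resize(b[120:300,170:470],None,fx=2.6,fy=2.6,interpolation=2))
```

```text
(no output)
```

View pics/side0c.png

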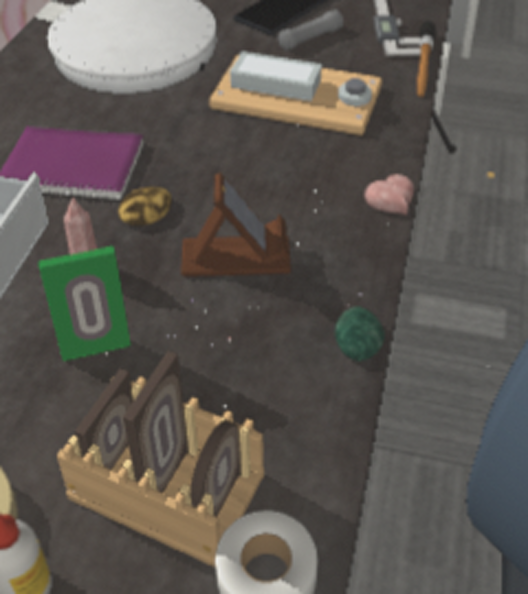

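View pics/top0c.png

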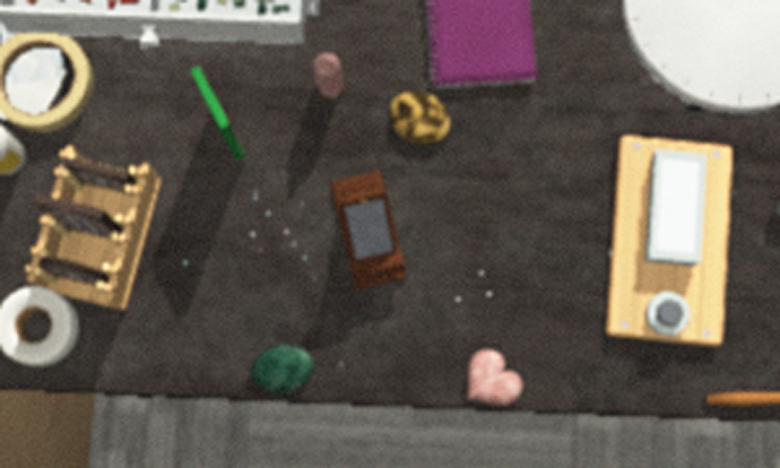

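Candidates for the long slab: the free-standing green-rimmed plate (side 238,256; top 254,164), which is the look-alike, and the tallest brown-grey plate in the rack's middle slot (side ~273,311; top ~200,204). The second fits the description because it is in the rack, has no green and is the tallest. I'll confirm it in a crop, get the masks and fit poses.

```bash
cat > h.py <<'E'
import numpy as np,cv2
from scipy.optimize import minimize
def proj(p,P):
    M=p["camera_from_world"];c=np.atleast_2d(P)@M[:3,:3].T+M[:3,3]
    c=c*[1,-1,-1]
    K=np.array([[p["fx"],0,p["cx"]],[0,p["fy"],p["cy"]],[0,0,1.]])
    return cv2.projectPoints(c,np.zeros(3),np.zeros(3),K,np.array(p["dist"],float))[0][:,0]
def tri(ps,uvs,z=None):
    f=lambda X:sum(((proj(p,X)[0]-uv)**2).sum() for p,uv in zip(ps,uvs))
    r=minimize(f,[400,200,50],method="Nelder-Mead",options=dict(maxiter=4000,xatol=.01,fatol=1e-6));return r.x,r.fun**.5
def box(x0,x1,y0,y1,z0,z1):return np.array([[x,y,z] for x in(x0,x1) for y in(y0,y1) for z in(z0,z1)],float)
def render(p,parts,x,y,yaw,S=4):
    c,s=np.cos(yaw),np.sin(yaw);R=np.array([[c,-s,0],[s,c,0],[0,0,1]])
    im=np.zeros((400*S,640*S),np.uint8)
    for b in parts:
        uv=proj(p,b@R.T+[x,y,0]);h=cv2.convexHull(((uv+.5)*S-.5).astype(np.float32))
        cv2.fillConvexPoly(im,np.round(h*16).astype(np.int32),255,shift=4)
    return cv2.resize(im,(640,400),interpolation=cv2.INTER_AREA)/255.
def fit(ps,masks,parts,x0):
    def cost(v):
        t=0
        for p,m in zip(ps,masks):
            r=render(p,parts,v[0],v[1],v[2]/50);t+=1-np.minimum(r,m).sum()/np.maximum(r,m).sum()
        return t/len(ps)
    best=None
    for dy in(-6,6):
        r=minimize(cost,x0,method="Nelder-Mead",options=dict(initial_simplex=[x0,[x0[0]+8,x0[1],x0[2]],[x0[0],x0[1]+8,x0[2]],[x0[0],x0[1],x0[2]+dy]],xatol=.05,fatol=1e-4))
        if best is None or r.fun<best.fun:best=r
    return best.x[0],best.x[1],best.x[2]/50,best.fun
base=[box(-100,100,-56,56,0,16),box(-26,82,-25,25,16,40),box(-97,-55,-21,21,16,34)]
c,s=.5,3**.5/2   # face dir: z=( +c ,s ) away; normal=(-s,c)   (local easel frame built with corner at 0)
def eb(x0,x1,y,z0,z1,ox):
    b=box(x0,x1,-y,y,z0,z1);return np.c_[ox-b[:,0]*s+b[:,2]*c,b[:,1],24+b[:,0]*c+b[:,2]*s]
E
python3 - <<'E'
from h import *
from cell import *
import pickle
ps=[get_image(n) for n in("side","top")]
out={}
for p,n in zip(ps,"st"):
    for q in["long_slab","short_slab","arched_slab","rack","easel","light_base","easel_back","window","switch_top"]:
        try:
            r=trace(p,q)
        except Exception as e: print(q,e);continue
        out[n,q]=r;print(n,q,[(round(a["conf"],2),np.round(a["extent"],1).tolist(),int(a["mask"].sum())) for a in r[:3]])
pickle.dump((ps,out),open("d.pkl","wb"))
a=cv2.resize(ps[0]["frame"][265:385,215:335],None,fx=3.3,fy=3.3,interpolation=2)
b=cv2.resize(ps[1]["frame"][170:245,170:245],(396,396),interpolation=2)
cv2.imwrite("pics/rack.png",np.hstack([a,b])[:,:,::-1])
E
```

```text
s long_slab [(0.81, [237.6, 257.4, 38.2, 55.9], 1632), (0.58, [272.3, 311.2, 35.2, 62.1], 1215)]
s short_slab [(0.79, [246.1, 309.9, 24.4, 44.0], 646)]
s arched_slab [(0.69, [298.5, 332.5, 21.3, 41.7], 659)]
s rack []
s easel [(0.61, [307.6, 222.2, 48.5, 49.8], 1333), (0.49, [362.6, 272.1, 24.2, 24.6], 418), (0.18, [377.2, 206.8, 22.4, 20.2], 279)]
s light_base [(0.92, [335.1, 159.7, 76.0, 38.2], 1901)]
s easel_back [(0.94, [313.0, 218.9, 37.2, 37.3], 605)]
s window [(0.8, [335.4, 159.1, 75.0, 40.4], 1887)]
s switch_top [(0.49, [363.0, 159.6, 10.2, 9.2], 66)]
t long_slab [(0.72, [200.2, 202.2, 34.5, 15.5], 308), (0.48, [254.3, 163.3, 22.4, 35.4], 139), (0.46, [207.7, 187.8, 25.4, 11.6], 196)]
t short_slab [(0.73, [206.4, 187.7, 25.4, 11.7], 228)]
t arched_slab [(0.49, [199.2, 222.9, 26.7, 5.9], 174), (0.4, [360.6, 266.8, 18.5, 18.9], 279)]
t rack [(0.8, [204.8, 206.5, 47.8, 61.8], 1285)]
t easel [(0.57, [310.0, 210.2, 27.2, 46.6], 894), (0.51, [359.0, 265.6, 17.4, 20.3], 304)]
t light_base [(0.71, [427.6, 213.1, 45.3, 80.9], 3250)]
t easel_back [(0.75, [315.0, 212.2, 30.7, 38.9], 646)]
t window [(0.76, [428.9, 211.8, 51.1, 83.5], 3337)]
t switch_top [(0.4, [426.8, 242.2, 3.2, 7.0], 62)]
```

View pics/rack.png

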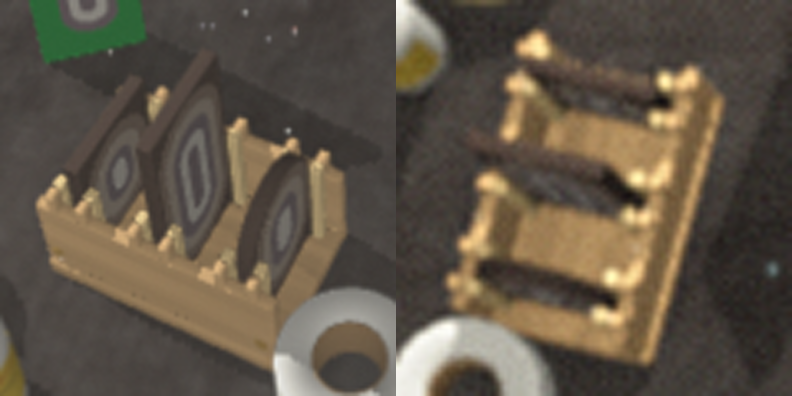

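The crop confirms it: the tall brown-grey plate in the middle slot (side 269,297; top 197,200) is the long slab. The arched slab is nearer the robot, the short slab is farther, and the green plate is separate.

```bash
cat >> h.py <<'E'
ox=-5.
easel=[eb(0,20,26,-6,0,0),eb(16,20,26,0,5,0),eb(-8,0,22,0,88,0)]
E
python3 - <<'E'
from h import *
import pickle
ps,o=pickle.load(open("d.pkl","rb"))
g=lambda n,q,i=0:o[n,q][i]["mask"].astype(float)
print("slab top ctr tri",tri(ps,[np.array([269,296.8]),np.array([196.9,199.7])]))
for S in([0],[1],[0,1]):
  pp=[ps[i] for i in S]
  print(S,"base",fit(pp,[g("st"[i],"light_base") for i in S],base,[560,-200,0.]))
  for z in (137,):
    print(S,"slab",fit(pp,[[g("s","long_slab",1),g("t","long_slab")][i] for i in S],[box(-4.5,4.5,-32,32,70,z)],[560,220,0.]))
  print(S,"back",fit(pp,[g("st"[i],"easel_back") for i in S],[eb(-8,0,22,0,88,0),],[560,0,0.]))
E
```

```text
slab top ctr tri (array([534.63407041, 287.81867424, 131.35761413]), np.float64(0.0813293604586868))
[0] base (np.float64(552.2121097458544), np.float64(-279.6929612798592), np.float64(-0.062234110417204856), np.float64(0.05756818411853082))
[0] slab (np.float64(534.5728716948715), np.float64(289.4517832300906), np.float64(-0.18153744448213582), np.float64(0.274116325900853))
[0] back (np.float64(513.3691354709243), np.float64(19.488331223263117), np.float64(0.2864341456108911), np.float64(0.30458376338434834))
[1] base (np.float64(552.8376331447336), np.float64(-275.5754329735778), np.float64(-0.057970885409790875), np.float64(0.06833490930392327))
[1] slab (np.float64(560.0), np.float64(220.0), np.float64(0.0), np.float64(1.0))
[1] back (np.float64(514.4738836807783), np.float64(14.048589568714819), np.float64(0.2730285130799059), np.float64(0.2752621845803541))
[0, 1] base (np.float64(552.2198179206343), np.float64(-276.384295437599), np.float64(-0.06550726184242507), np.float64(0.07059182631191135))
[0, 1] slab (np.float64(534.4601624079621), np.float64(289.3533487978357), np.float64(-0.18642758667756215), np.float64(0.2611386817212715))
[0, 1] back (np.float64(517.0964058870777), np.float64(15.405726169601566), np.float64(0.26811692324870773), np.float64(0.2996962466753557))
```

Run:
```python
from h import *
import pickle
ps,o=pickle.load(open("d.pkl","rb"))
S=7
def draw(p,x0,y0,w,h,items):
    im=cv2.resize(p["frame"][y0:y0+h,x0:x0+w],None,fx=S,fy=S,interpolation=2)[:,:,::-1].copy()
    for b,x,y,yaw,col in items:
        c,s=np.cos(yaw),np.sin(yaw);R=np.array([[c,-s,0],[s,c,0],[0,0,1]])
        uv=(proj(p,b@R.T+[x,y,0])+.5-[x0,y0])*S
        for i in range(8):
            for k in(1,2,4):
                if not i&k: cv2.line(im,tuple(map(int,uv[i])),tuple(map(int,uv[i|k])),col,1)
    return im
E_=(515,15,.27)
it=[(eb(-8,0,22,0,88,0),*E_,(0,255,0)),(eb(16,20,26,0,5,0),*E_,(0,255,255))]
a=draw(ps[0],280,190,57,60,it);b=draw(ps[1],285,180,57,60,it)
cv2.imwrite("pics/easel.png",np.hstack([a,b]))
```

```text
(no output)
```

View pics/easel.png

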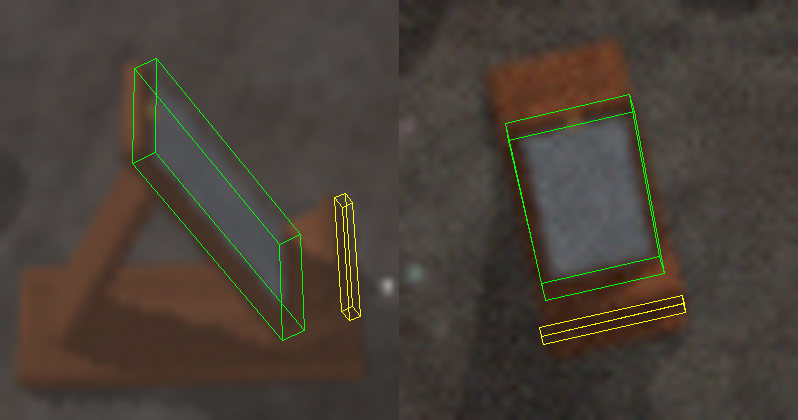

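The overlay shows the grey felt at side ~(298,217) and top ~(312,211). The first model sits 1–2 px too near the robot, so I'll refit with the base included.

Run:
```python
from h import *
import pickle
ps,o=pickle.load(open("d.pkl","rb"))
ms=[]
for p,n,(x0,y0,x1,y1) in zip(ps,"st",[(278,192,338,250),(290,180,342,240)]):
    f=p["frame"].astype(int);w=np.zeros((400,640),bool);w[y0:y1,x0:x1]=1
    m=((f[:,:,0]-f[:,:,2]>22)&w)
    g=o[n,"easel_back"][0]["mask"]&w
    m=cv2.morphologyEx((m|g).astype(np.uint8),cv2.MORPH_OPEN,np.ones((2,2)))
    print(m.sum(),(m>0)[:, :].any(0).nonzero()[0][[0,-1]],m.any(1).nonzero()[0][[0,-1]]);ms.append(m.astype(float))
def parts(d):
    l=eb(0,20,26,-6,0,0);lo=l.copy();lo[:,2]=8
    strut=np.array([[x,y,z] for y in(-6,6) for x,z in((d+40,8),(d+52,8),(38,82),(44,82))])
    return [box(d-56,d+56,-26,26,0,8),eb(-8,0,22,0,88,0),np.vstack([l,lo]),eb(16,20,26,0,5,0)]
def cost(v,S=(0,1)):
    return np.mean([1-np.minimum(r:=render(ps[i],parts(v[3]),v[0],v[1],v[2]/50),ms[i]).sum()/np.maximum(r,ms[i]).sum() for i in S])
for S in((0,),(1,),(0,1)):
    x0=np.array([518,15,13.,30]);sx=np.vstack([x0]+[x0+d for d in np.diag([6,6,4,8])])
    r=minimize(cost,x0,args=(S,),method="Nelder-Mead",options=dict(initial_simplex=sx,xatol=.05,fatol=1e-4,maxiter=300));print(S,r.x[:2],r.x[2]/50,r.x[3],r.fun)
```

```text
1365 [283 332] [200 245]
885 [298 326] [186 231]
(0,) [518.7595828   13.70067588] 0.275117276666723 31.43303213504629 0.12067507813154177
(1,) [520.68189535  13.24825986] 0.2752622238533124 29.533124603773754 0.03786315803132323
(0, 1) [519.44887758  13.21993995] 0.27145426691896707 30.624259985254213 0.08236337102752356
```

```bash
cat > go.py <<'E'
import sys,numpy as np
from cell import state
from scipy.spatial.transform import Rotation as R
s=state();r=R.from_quat(s["tcp_rot"]);m=r.as_matrix()
x,y,z,a=map(float,sys.argv[1:5]);p=s["tool_pos"]
ya=np.arctan2(m[1,1],m[0,1]);d=(a-ya+np.pi)%(2*np.pi)-np.pi
print("t",round(s["time_s"],2),"pos",p.round(1),"yang",round(ya,3),"tilt",m[:,2].round(3),"j",s["joint_positions"].round(2),"F",s["wrist_force"].round(1),"w",round(s["grip_width"],1))
print("delta",(m.T@(np.array([x,y,z])-p)).round(1),"turn",round(-d,3))
E
python3 go.py 534.5 289 200 -0.185
```

```text
t 2.2 pos [281.2 558.1 244.5] yang 1.104 tilt [ 0. -0. -1.] j [ 0.93  0.53  1.43 -0.    1.18 -0.18] F [ 0.9  0.5 -0.1] w 87.2
delta [-347.3 -126.3   44.6] turn 1.289
```

Request:
arm_command([
  [-30,-11,0,0.12],
  [-65,-23,0,0.24],
  [-100,-36,0,0.36],
  [-135,-49,0,0.48],
  [-170,-62,0,0.6],
  [-205,-75,0,0.72],
  [-240,-87,0,0.84],
  [-275,-100,0,0.96],
  [-310,-113,10,1.08],
  [-335,-122,25,1.2],
  [-347,-126,40,1.289],
  [-347.3,-126.3,44.6,1.289],
], grip=0.5, newtons=25)

```text
time_s: 3.2
tool_pos: [536.1, 286.2, 197.9]
tcp_rot: [0.771, 0.637, -0.001, -0.0]
wrist_force: [0.1, -0.1, 0.0]
grip_width: 43.6
gripper_force: 0.0
```

```bash
python3 go.py 534.5 289 130 -0.185
python3 - <<'E'
from h import *
from cell import *
a,b=get_image("side"),get_image("top")
A=cv2.resize(a["frame"][230:350,205:325],(396,396),interpolation=2)
B=cv2.resize(b["frame"][150:250,150:250],(396,396),interpolation=2)
cv2.imwrite("pics/hover.png",np.hstack([A,B])[:,:,::-1])
E
```

```text
t 3.2 pos [536.1 286.2 197.9] yang -0.191 tilt [-0.002 -0.001 -1.   ] j [ 0.31  0.56  1.52 -0.    1.06  0.5 ] F [ 0.1 -0.1  0. ] w 43.6
delta [ 2.6 -2.  67.9] turn -0.006
```

View pics/hover.png

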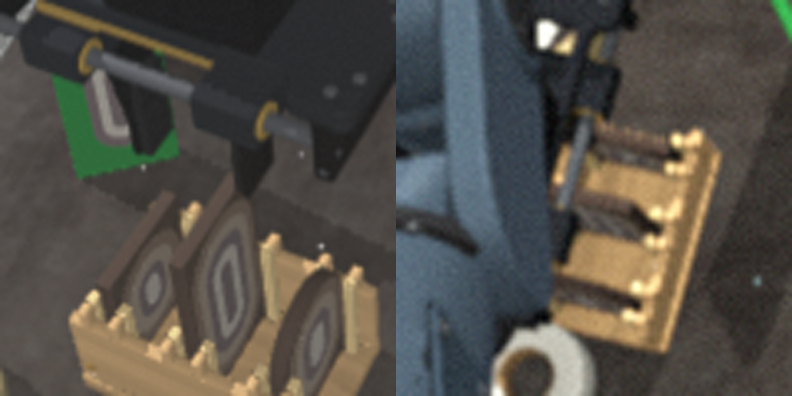

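The picture shows the fingers at side ~(250,263) and (280,280), straddling the slab's top edge line, with nothing else under them. Descending.

Request:
arm_command([
  [0,0,0,0],
  [0,0,12,0],
  [0,0,24,0],
  [0,0,36,0],
  [0,0,48,0],
  [0,0,58,0],
  [0,0,65,0],
  [0,0,70,0],
  [0,0,70,0],
  [0,0,70,0],
])

```text
time_s: 4.13
tool_pos: [534.6, 289.2, 129.9]
tcp_rot: [0.769, 0.639, -0.0, -0.0]
wrist_force: [-0.1, -0.0, 0.7]
grip_width: 43.6
gripper_force: 0.0
```

Request:
arm_command([
  [0,0,0,0],
  [0,0,0,0],
  [0,0,0,0],
  [0,0,0,0],
  [0,0,0,0],
  [0,0,0,0],
], grip=1, newtons=25)

```text
time_s: 4.63
tool_pos: [534.6, 289.0, 130.1]
tcp_rot: [0.769, 0.639, 0.0, 0.0]
wrist_force: [0.3, 0.4, -0.2]
grip_width: 11.6
gripper_force: 0.0
```

Request:
arm_command([
  [0,0,0,0],
  [0,0,0,0],
  [0,0,0,0],
  [0,0,0,0],
  [0,0,0,0],
])

```text
time_s: 5.05
tool_pos: [534.9, 289.0, 130.1]
tcp_rot: [0.769, 0.639, 0.0, 0.0]
wrist_force: [1.4, -0.6, 0.3]
grip_width: 8.8
gripper_force: 24.9
```

Request:
arm_command([
  [0,0,-3,0],
  [0,0,-8,0],
  [0,0,-15,0],
  [0,0,-23,0],
  [0,0,-31,0],
  [0,0,-39,0],
  [0,0,-47,0],
  [0,0,-56,0],
  [0,0,-66,0],
  [0,0,-76,0],
  [0,0,-86,0],
  [0,0,-95,0],
])

```text
time_s: 6.05
tool_pos: [534.1, 289.1, 226.1]
tcp_rot: [0.769, 0.639, -0.0, -0.0]
wrist_force: [0.1, 0.5, -1.3]
grip_width: 9.1
gripper_force: 24.9
```

```bash
python3 - <<'E'
from h import *
from cell import *
import pickle
ps=[get_image("side"),get_image("top")]
s=state();print(s["tool_pos"],s["grip_width"],s["gripper_force"],s["wrist_force"])
print("proj fingertip",proj(ps[0],s["tool_pos"]-[0,0,22]),"expected slab bottom",proj(ps[0],[[534.7,289,102]]))
for q in("long_slab",):
    for p in ps: print([(round(r["conf"],2),[round(x) for x in r["extent"]]) for r in recognise(p,q)])
A=cv2.resize(ps[0]["frame"][200:380,180:360],(500,500),interpolation=2)
cv2.imwrite("pics/lift.png",A[:,:,::-1])
E
python3 go.py 513 11.5 172 0.273
```

```text
[535.36659259 289.49113778 227.09314106] 8.880162854839806 24.948403671733104 [-0.03081704  0.37489429 -1.90874631]
proj fingertip [[263.51209924 266.80338039]] expected slab bottom [[270.42542932 308.36305888]]
[(0.96, [236, 259, 32, 46])]
[(0.6, [201, 198, 19, 18]), (0.51, [255, 163, 22, 31])]
t 6.25 pos [534.3 289.1 225.2] yang -0.185 tilt [-0.  0. -1.] j [0.31 0.53 1.5  0.   1.12 0.5 ] F [-0.8  0.3 -1.6] w 8.7
delta [-276.7   30.1   53.2] turn -0.458
```

View pics/lift.png

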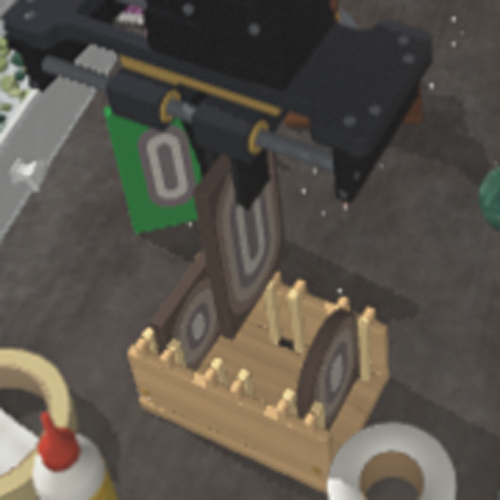

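Held well: the slab's bottom is at ~(271,308), as expected at z≈107, clear of the rack, and the others are undisturbed. Carrying it to the easel.

Request:
arm_command([
  [-6,1,0,-0.01],
  [-20,2,0,-0.04],
  [-45,5,0,-0.08],
  [-75,9,0,-0.13],
  [-107,13,0,-0.18],
  [-139,17,0,-0.23],
  [-171,21,0,-0.28],
  [-203,25,0,-0.33],
  [-233,28.5,0,-0.38],
  [-257,31,0,-0.42],
  [-270,33,0,-0.45],
  [-275.1,33.5,0,-0.458],
])

```text
time_s: 7.25
tool_pos: [516.3, 10.0, 224.3]
tcp_rot: [0.605, 0.796, -0.001, -0.0]
wrist_force: [-0.4, 0.4, -2.6]
grip_width: 8.8
gripper_force: 24.9
```

Request:
arm_command([
  [0,0,0,0],
  [0,0,0,0],
  [0,0,8,0],
  [0,0,18,0],
  [0,0,28,0],
  [0,0,38,0],
  [0,0,44,0],
  [0,0,47,0],
  [0,0,48,0],
  [0,0,48,0],
  [0,0,48,0],
])

```text
time_s: 8.17
tool_pos: [517.2, 12.4, 177.1]
tcp_rot: [0.604, 0.797, 0.0, 0.0]
wrist_force: [-0.1, -0.5, -1.6]
grip_width: 8.7
gripper_force: 24.9
```

```bash
python3 go.py 516.6 12.5 146 0.273
python3 - <<'E'
from h import *
from cell import *
ps=[get_image("side"),get_image("top")]
A=cv2.resize(ps[0]["frame"][160:260,270:370],(500,500),interpolation=2)
cv2.imwrite("pics/easel2.png",A[:,:,::-1])
E
```

```text
t 8.17 pos [517.2  12.4 177.1] yang 0.273 tilt [ 0.001 -0.    -1.   ] j [-0.19  0.48  1.77 -0.    0.89 -0.47] F [-0.1 -0.5 -1.6] w 8.7
delta [ 0.2 -0.5 31.1] turn -0.0
```

View pics/easel2.png

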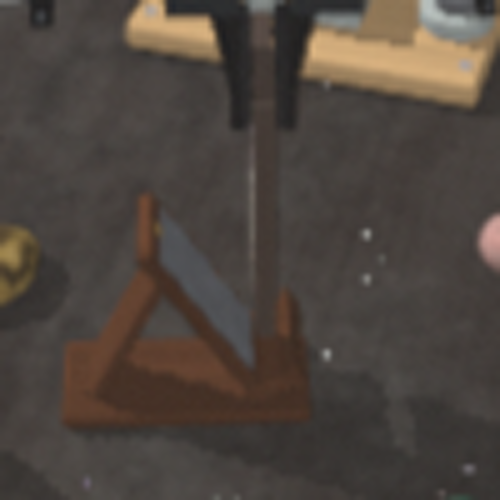

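The slab hangs edge-on at side ~(322,200–237). Its lower end lines up between the felt's foot (320) and the lip (327). Lowering gently.

Request:
arm_command([
  [0,0,5,0],
  [0,0,10,0],
  [0,0,15,0],
  [0,0,20,0],
  [0,0,23,0],
  [0,0,25,0],
  [0,0,26,0],
  [0,0,27,0],
  [0,0,27,0],
  [0,0,27,0],
])

```text
time_s: 9.1
tool_pos: [517.0, 12.5, 150.0]
tcp_rot: [0.604, 0.797, 0.0, 0.0]
wrist_force: [1.0, 0.7, -1.6]
grip_width: 8.9
gripper_force: 24.9
```

Request:
arm_command([
  [0,0,1,0],
  [0,0,1.5,0],
  [0,0,2,0],
  [0,0,2,0],
])

```text
time_s: 9.43
tool_pos: [516.8, 12.5, 147.9]
tcp_rot: [0.604, 0.797, -0.0, -0.0]
wrist_force: [0.6, -0.6, -1.7]
grip_width: 9.2
gripper_force: 24.9
```

Request:
arm_command([
  [0,0,1,0],
  [0,0,1.5,0],
  [0,0,2,0],
  [0,0,2,0],
])

```text
time_s: 9.77
tool_pos: [517.4, 12.5, 146.3]
tcp_rot: [0.604, 0.797, 0.0, 0.001]
wrist_force: [0.5, -0.1, 0.6]
grip_width: 9.0
gripper_force: 24.9
```

Request:
arm_command([
  [0,1,0,0],
  [0,3,0,0],
  [0,5,0,0],
  [0,7,0,0],
  [0,9,0,0],
  [0,11,0,0],
  [0,12,0,0],
  [0,12,0,0],
  [0,12,0,0],
], grip=0.52)

```text
time_s: 10.52
tool_pos: [528.5, 15.8, 145.9]
tcp_rot: [0.604, 0.797, -0.0, -0.0]
wrist_force: [0.9, -0.4, 0.7]
grip_width: 41.5
gripper_force: 0.1
```

```bash
python3 go.py 516.6 12.5 146 0.273
python3 - <<'E'
from h import *
from cell import *
ps=[get_image("side"),get_image("top")]
A=cv2.resize(ps[0]["frame"][160:260,270:370],(500,500),interpolation=2)
cv2.imwrite("pics/easel3.png",A[:,:,::-1])
E
```

```text
t 10.52 pos [528.5  15.8 145.9] yang 0.273 tilt [-0.  0. -1.] j [-0.18  0.54  1.77 -0.    0.83 -0.45] F [ 0.9 -0.4  0.7] w 41.5
delta [  0.1 -12.3  -0.1] turn 0.0
```

View pics/easel3.png

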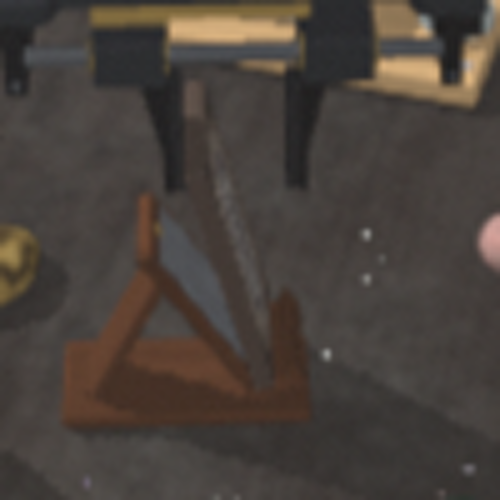

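The slab leans back on the far finger, with its top at ~(309,177) and its lower end behind the lip at ~(322,236). I'll ease it onto the felt.

Request:
arm_command([
  [0,3,0,0],
  [0,6,0,0],
  [0,9,0,0],
  [0,12,0,0],
  [0,15,0,0],
  [0,18,0,0],
  [0,21,0,0],
  [0,24,0,0],
  [0,27,0,0],
  [0,30,0,0],
  [0,33,0,0],
  [0,36,0,0],
])

```text
time_s: 11.62
tool_pos: [563.3, 25.5, 145.9]
tcp_rot: [0.604, 0.797, -0.0, -0.0]
wrist_force: [-0.3, -0.8, -0.3]
grip_width: 41.8
gripper_force: 0.0
```

Request:
arm_command([
  [0,2,0,0],
  [0,3,0,0],
  [0,3,0,0],
  [0,3,0,0],
  [0,3,-5,0],
  [0,3,-15,0],
  [0,3,-30,0],
  [0,3,-50,0],
  [0,3,-75,0],
  [0,3,-90,0],
  [0,3,-90,0],
])

```text
time_s: 12.53
tool_pos: [568.4, 26.0, 240.6]
tcp_rot: [0.604, 0.797, 0.002, 0.004]
wrist_force: [0.6, 0.5, -0.6]
grip_width: 41.7
gripper_force: 0.0
```

```bash
python3 go.py 516.6 12.5 146 0.273
python3 - <<'E'
from h import *
from cell import *
ps=[get_image("side"),get_image("top")]
for p in ps:
    r=trace(p,"long_slab");print([(round(a["conf"],2),np.round(a["extent"],1).tolist()) for a in r])
# predicted leaned slab
c,s=np.cos(.273),np.sin(.273);R=np.array([[c,-s,0],[s,c,0],[0,0,1]])
b=eb(0,9,32,0,125,0)@R.T+[519.5,13.3,0]
for p in ps:
    u=proj(p,b);lo,hi=u.min(0),u.max(0);print("pred",(lo+hi)/2,hi-lo)
A=cv2.resize(ps[0]["frame"][160:260,270:370],(396,396),interpolation=2)
B=cv2.resize(ps[1]["frame"][160:260,260:360],(396,396),interpolation=2)
cv2.imwrite("pics/lean.png",np.hstack([A,B])[:,:,::-1])
E
```

```text
t 12.53 pos [568.4  26.  240.6] yang 0.273 tilt [ 0.009 -0.001 -1.   ] j [-0.15  0.45  1.59  0.    1.09 -0.42] F [ 0.6  0.5 -0.6] w 41.7
delta [  1.4 -54.3  94.2] turn 0.0
[(0.88, [239.2, 256.4, 40.2, 53.1]), (0.78, [307.7, 210.7, 37.4, 55.6])]
[(0.51, [248.6, 152.3, 7.7, 11.3])]
pred [307.42035584 210.03811464] [34.9465372  58.20997844]
pred [311.05462562 203.23135607] [33.23877142 42.0610479 ]
```

View pics/lean.png

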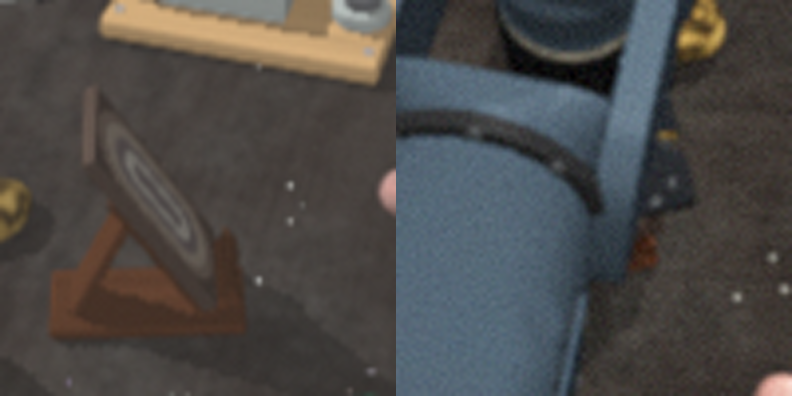

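Step 2 looks good: the slab leans on the easel at side ~(307,210), which matches the predicted pose (307.4,210.0), with its lower end behind the lip. Now I'll turn the gripper and open it for the side grasp.

Request:
arm_command([
  [0,0,0,0.12],
  [0,0,0,0.24],
  [0,0,0,0.36],
  [0,0,0,0.48],
  [0,0,0,0.6],
  [0,0,0,0.72],
  [0,0,0,0.84],
  [0,0,0,0.96],
  [0,0,0,1.08],
  [0,0,0,1.2],
  [0,0,0,1.32],
  [0,0,0,1.44],
], grip=0)

```text
time_s: 13.73
tool_pos: [565.0, 26.3, 234.3]
tcp_rot: [0.98, 0.198, -0.002, -0.001]
wrist_force: [0.3, 0.2, 0.2]
grip_width: 87.2
gripper_force: 0.0
```

Request:
arm_command([
  [0,0,0,0.1],
  [0,0,0,0.131],
  [0,0,0,0.131],
  [0,0,0,0.131],
])

```text
time_s: 14.07
tool_pos: [565.3, 26.3, 234.7]
tcp_rot: [0.991, 0.136, -0.001, -0.0]
wrist_force: [0.9, 0.0, -0.1]
grip_width: 87.2
gripper_force: 0.0
```

```bash
python3 go.py 555.2 23.3 100.3 -1.298
```

```text
t 14.07 pos [565.3  26.3 234.7] yang -1.297 tilt [-0.003  0.    -1.   ] j [-0.15  0.46  1.59 -0.    1.09  1.15] F [ 0.9  0.  -0.1] w 87.2
delta [-10.2   0.3 134.5] turn 0.001
```

Request:
arm_command([
  [-6,0,10,0],
  [-10.5,0,30,0],
  [-10.5,0,50,0],
  [-10.5,0,70,0],
  [-10.5,0,88,0],
  [-10.5,0,104,0],
  [-10.5,0,118,0],
  [-10.5,0,128,0],
  [-10.5,0,133,0],
  [-10.5,0,135.5,0],
  [-10.5,0,135.5,0],
])

```text
time_s: 14.98
tool_pos: [555.8, 23.4, 100.1]
tcp_rot: [0.991, 0.136, -0.0, -0.0]
wrist_force: [0.6, -0.5, 0.7]
grip_width: 87.5
gripper_force: 0.0
```

Request:
arm_command([
  [0,0,0,0],
  [0,0,0,0],
  [0,0,0,0],
  [0,0,0,0],
  [0,0,0,0],
  [0,0,0,0],
  [0,0,0,0],
  [0,0,0,0],
], grip=1, newtons=25)

```text
time_s: 15.65
tool_pos: [556.2, 23.3, 101.0]
tcp_rot: [0.991, 0.136, 0.001, 0.0]
wrist_force: [-0.2, -0.3, 4.9]
grip_width: 63.8
gripper_force: 25.0
```

Request:
arm_command([
  [0,0,-2,0],
  [0,0,-6,0],
  [0,0,-12,0],
  [0,0,-20,0],
  [0,0,-28,0],
  [0,0,-37,0],
  [0,0,-46,0],
  [0,0,-55,0],
  [0,0,-64,0],
  [0,0,-73,0],
  [0,0,-80,0],
  [0,0,-85,0],
])

```text
time_s: 16.65
tool_pos: [556.2, 23.4, 186.7]
tcp_rot: [0.991, 0.136, 0.001, 0.0]
wrist_force: [0.4, 0.4, -2.5]
grip_width: 63.4
gripper_force: 25.0
```

```bash
python3 - <<'E'
from h import *
from cell import *
ps=[get_image("side"),get_image("top")]
s=state();print(s["tool_pos"],s["grip_width"],s["gripper_force"],s["wrist_force"])
r=trace(ps[0],"long_slab");print([(round(a["conf"],2),np.round(a["extent"],1).tolist()) for a in r])
c,sn=np.cos(.273),np.sin(.273);Rz=np.array([[c,-sn,0],[sn,c,0],[0,0,1]])
b0=box(-4.5,4.5,-32,32,-82,43)
G=s["tool_pos"]-[0,0,3]
for th in(20,30,40,50,60,70,80,90):
    t=np.radians(th);z=np.array([np.cos(t),0,np.sin(t)]);x=np.array([-np.sin(t),0,np.cos(t)])
    B=(b0[:,:1]*x+b0[:,1:2]*[0,1,0]+b0[:,2:]*z)@Rz.T+G
    u=proj(ps[0],B);lo,hi=u.min(0),u.max(0);print(th,((lo+hi)/2).round(1),(hi-lo).round(1))
A=cv2.resize(ps[0]["frame"][120:240,260:380],(480,480),interpolation=2);cv2.imwrite("pics/held.png",A[:,:,::-1])
m=[a["mask"] for a in r if a["extent"][0]>260]
if m:
    for row in range(0,400,6):
        k=m[0][row].nonzero()[0]
        if len(k):print(row,k[0],k[-1])
E
python3 go.py 580 -277 180 -1.634
```

```text
[556.44023998  23.31557286 186.53783512] 63.788631243095665 24.993457762466278 [ 0.12337281 -0.22813223 -1.41323823]
[(0.96, [237.4, 254.4, 38.9, 50.1]), (0.75, [316.7, 192.6, 16.4, 31.1]), (0.65, [272.3, 334.4, 93.4, 81.2])]
20 [310.1 174.3] [62.6 38.3]
30 [309.2 175.5] [58.7 46. ]
40 [308.1 176.4] [53.1 52.9]
50 [306.9 177.2] [46.  58.7]
60 [305.5 177.9] [37.6 63.2]
70 [304.1 178.3] [28.1 66.5]
80 [302.7 178.7] [17.8 68.3]
90 [301.2 178.8] [ 7.1 68.7]
180 308 316
186 308 321
192 309 322
198 313 322
204 318 324
t 16.8 pos [556.   23.4 185.9] yang -1.298 tilt [ 0.001 -0.    -1.   ] j [-0.16  0.51  1.67 -0.    0.96  1.14] F [-0.  -0.7 -1.6] w 63.7
delta [-57.8 295.7   5.9] turn 0.336
```

The slab is held by its sides at about 60°: the mask's bottom-right at (325,208) matches the prediction for 60°. Carrying it to the light base.

Request:
arm_command([
  [-1,5,0,0.006],
  [-4,20,0,0.02],
  [-9,46,0,0.05],
  [-15,77,0,0.085],
  [-21,110,0,0.12],
  [-27,143,0,0.16],
  [-33,176,0,0.2],
  [-40,210,0,0.24],
  [-46,243,0,0.275],
  [-51,271,0,0.305],
  [-55,290,0,0.327],
  [-56.2,298.6,0,0.336],
])

```text
time_s: 17.8
tool_pos: [581.8, -282.6, 184.6]
tcp_rot: [0.999, -0.034, -0.0, 0.0]
wrist_force: [-0.2, -0.0, -1.4]
grip_width: 63.8
gripper_force: 25.0
```

Request:
arm_command([
  [0,0,0,0],
  [0,0,0,0],
  [0,0,5,0],
  [0,0,12,0],
  [0,0,20,0],
  [0,0,28,0],
  [0,0,35,0],
  [0,0,40,0],
  [0,0,41,0],
  [0,0,41,0],
])

```text
time_s: 18.63
tool_pos: [581.9, -279.1, 143.7]
tcp_rot: [1.0, -0.032, -0.001, -0.0]
wrist_force: [-1.1, -0.2, -0.8]
grip_width: 63.9
gripper_force: 25.0
```

```bash
python3 go.py 582.3 -279.4 116 -1.634
python3 - <<'E'
from h import *
from cell import *
p=get_image("side");q=get_image("top")
s=state();G=s["tool_pos"]-[0,0,3]
W=np.array([580.3,-279.3,40])
m=[a for a in trace(p,"long_slab") if a["extent"][1]<200]
print([(a["conf"],a["extent"]) for a in m])
c,sn=np.cos(-.063),np.sin(-.063);Rz=np.array([[c,-sn,0],[sn,c,0],[0,0,1]])
b0=box(-4.5,4.5,-32,32,-82,43)
for th in(40,50,60,70):
    t=np.radians(th);z=np.array([np.cos(t),0,np.sin(t)]);x=np.array([-np.sin(t),0,np.cos(t)])
    u=proj(p,(b0[:,:1]*x+b0[:,1:2]*[0,1,0]+b0[:,2:]*z)@Rz.T+G);lo,hi=u.min(0),u.max(0);print(th,"cols",lo[0],hi[0],"rows",lo[1],hi[1])
np.set_printoptions(suppress=True)
if m: k=m[0]["mask"]; print([ (r,*k[r].nonzero()[0][[0,-1]]) for r in range(60,200,6) if k[r].any()])
cv2.imwrite("pics/lb.png",np.hstack([cv2.resize(p["frame"][90:190,280:380],(396,396),interpolation=2),cv2.resize(q["frame"][160:260,370:470],(396,396),interpolation=2)])[:,:,::-1])
E
```

```text
t 18.63 pos [ 581.9 -279.1  143.7] yang -1.634 tilt [-0.001  0.001 -1.   ] j [-0.62  0.67  1.46 -0.    1.01  1.01] F [-1.1 -0.2 -0.8] w 63.9
delta [ 0.4  0.3 27.7] turn 0.0
[(0.58, [335.8, 132.2, 18.1, 32.3])]
40 cols 307.18548167034265 350.69748851011065 rows 99.8463793038612 145.44252277622667
50 cols 308.8801416101909 347.1700585252326 rows 98.4708542519675 147.88831927742063
60 cols 310.9522562870608 343.1269452844598 rows 97.50248688722849 149.57306999824192
70 cols 313.3409429312358 338.69169679239013 rows 96.97702637434227 150.46752665907488
[(120, np.int64(325), np.int64(333)), (126, np.int64(325), np.int64(336)), (132, np.int64(326), np.int64(340)), (138, np.int64(329), np.int64(342)), (144, np.int64(332), np.int64(339))]
```

Request:
arm_command([
  [0,0,4,0],
  [0,0,9,0],
  [0,0,14,0],
  [0,0,19,0],
  [0,0,23,0],
  [0,0,25,0],
  [0,0,25,0],
  [0,0,25,0],
], newtons=14)

```text
time_s: 19.45
tool_pos: [582.1, -279.3, 119.2]
tcp_rot: [1.0, -0.032, -0.0, -0.0]
wrist_force: [0.0, 0.3, -1.3]
grip_width: 63.8
gripper_force: 14.0
```

Request:
arm_command([
  [0,0,1,0],
  [0,0,2,0],
  [0,0,3,0],
  [0,0,3,0],
])

```text
time_s: 19.78
tool_pos: [582.5, -279.4, 116.8]
tcp_rot: [0.999, -0.032, 0.0, 0.0]
wrist_force: [0.2, 0.1, 0.6]
grip_width: 63.8
gripper_force: 14.0
```

Request:
arm_command([
  [0,0,1,0],
  [0,0,2,0],
  [0,0,3,0],
  [0,0,3,0],
])

```text
time_s: 20.12
tool_pos: [584.4, -279.9, 115.3]
tcp_rot: [0.999, -0.032, 0.003, 0.001]
wrist_force: [2.8, 1.6, 6.9]
grip_width: 63.8
gripper_force: 14.0
```

Request:
arm_command([
  [3,0,0,0],
  [6.2,0,1.2,0],
  [9.2,0,3.2,0],
  [12.2,0,5.3,0],
  [15,0,7.5,0],
  [17.7,0,9.8,0],
  [20.3,0,12.2,0],
  [22.8,0,14.8,0],
  [22.8,0,14.8,0],
], newtons=7)

```text
time_s: 20.87
tool_pos: [604.9, -280.5, 97.6]
tcp_rot: [1.0, -0.032, -0.001, -0.0]
wrist_force: [0.5, -1.2, 0.3]
grip_width: 63.9
gripper_force: 7.0
```

```bash
cat > th.py <<'E'
from h import *
from cell import *
p=get_image("side")
s=state();G=s["tool_pos"]-[0,0,3];print(G,s["wrist_force"])
m=[a for a in trace(p,"long_slab") if a["extent"][1]<200]
c,sn=np.cos(-.063),np.sin(-.063);Rz=np.array([[c,-sn,0],[sn,c,0],[0,0,1]])
b0=box(-4.5,4.5,-32,32,-82,43)
for th in(-5,0,5,10,20,30,40,50,60):
    t=np.radians(th);z=np.array([np.cos(t),0,np.sin(t)]);x=np.array([-np.sin(t),0,np.cos(t)])
    u=proj(p,(b0[:,:1]*x+b0[:,1:2]*[0,1,0]+b0[:,2:]*z)@Rz.T+G);lo,hi=u.min(0),u.max(0);print(th,"cols",lo[0].round(1),hi[0].round(1),"rows",lo[1].round(1),hi[1].round(1))
for a in m:
    e=a["extent"];print(a["conf"],"cols",e[0]-e[2]/2,e[0]+e[2]/2,"rows",e[1]-e[3]/2,e[1]+e[3]/2)
E
python3 th.py
```

```text
[ 604.54814206 -280.32310859   94.73415574] [-1.08529892 -0.66477605 -1.97383053]
-5 cols 297.5 348.7 rows 123.8 141.6
0 cols 297.5 348.7 rows 122.6 144.0
5 cols 297.5 348.6 rows 121.5 146.3
10 cols 297.5 348.3 rows 120.3 148.5
20 cols 297.8 347.1 rows 118.2 152.5
30 cols 298.5 345.1 rows 116.3 156.1
40 cols 299.7 342.3 rows 114.7 159.0
50 cols 301.3 339.0 rows 113.4 161.3
60 cols 303.3 335.1 rows 112.5 162.8
0.62 cols 304.3 341.7 rows 128.9 154.9
```

Request:
arm_command([
  [2.4,0,3.5,0],
  [4.7,0,6.5,0],
  [6.8,0,9.3,0],
  [8.9,0,12.3,0],
  [10.7,0,15.3,0],
  [12.5,0,18.3,0],
  [14.1,0,21.5,0],
  [15.6,0,24.8,0],
  [16.9,0,28,0],
  [18.1,0,31.3,0],
  [19.2,0,34.6,0],
  [20.1,0,38,0],
])

```text
time_s: 21.97
tool_pos: [625.1, -282.0, 60.3]
tcp_rot: [1.0, -0.032, 0.0, 0.0]
wrist_force: [-0.8, 0.4, -1.1]
grip_width: 64.0
gripper_force: 7.0
```

Request:
arm_command([
  [0.7,0,3.5,0],
  [1.3,0,7,0],
  [1.6,0,9,0],
  [1.8,0,11,0],
  [2,0,12.5,0],
  [2,0,12.5,0],
])

```text
time_s: 22.47
tool_pos: [627.4, -282.1, 49.6]
tcp_rot: [1.0, -0.032, 0.0, 0.0]
wrist_force: [-1.9, 2.2, 5.5]
grip_width: 63.9
gripper_force: 7.0
```

```bash
python3 th.py
```

```text
[ 627.38940656 -282.15568809   46.60971217] [-2.16509939  0.529434    4.91405746]
-5 cols 290.6 340.2 rows 137.4 155.6
0 cols 290.6 340.2 rows 136.2 157.8
5 cols 290.6 340.1 rows 135.2 159.9
10 cols 290.6 339.9 rows 134.1 162.0
20 cols 290.8 338.8 rows 132.1 165.8
30 cols 291.5 336.9 rows 130.3 169.1
40 cols 292.6 334.3 rows 128.8 171.8
50 cols 294.1 331.1 rows 127.6 173.9
60 cols 296.0 327.4 rows 126.8 175.3
0.69 cols 291.45000000000005 339.75 rows 140.25 159.35000000000002
```

Request:
arm_command([
  [-1,0,-1.5,0],
  [-4,0,-1.5,0],
  [-8,0,-1.5,0],
  [-12,0,-1.5,0],
  [-16,0,-1.5,0],
  [-20,0,-1.5,0],
  [-24,0,-1.5,0],
  [-26.5,0,-1.5,0],
  [-27.5,0,-1,0],
  [-27.5,0,0.5,0],
  [-27.5,0,0.5,0],
])

```text
time_s: 23.48
tool_pos: [599.6, -280.4, 48.8]
tcp_rot: [1.0, -0.032, 0.0, 0.0]
wrist_force: [-2.2, 0.7, 6.4]
grip_width: 64.0
gripper_force: 7.0
```

```bash
python3 th.py
cat > fl.py <<'E'
from h import *
from cell import *
ps=[get_image("side"),get_image("top")]
# fit flat slab top + light base, side and top
for p,n in zip(ps,"st"):
    for q in("long_slab","light_base"):
        for a in trace(p,q)[:3]:
            e=a["extent"]; 
            if n=="s" and e[1]<200 or n=="t" and e[0]>380:
                print(n,q,round(a["conf"],2),np.round(e,1),a["mask"].sum())
                if q=="long_slab": print(fit([p],[a["mask"].astype(float)],[box(-62.5,62.5,-32,32,40,49)],[580.,-279,-3.]))
E
python3 fl.py
```

```text
[ 599.64935053 -280.45652173   45.81036315] [-0.45452033  0.26178312  6.72916251]
-5 cols 300.0 349.7 rows 139.0 157.5
0 cols 300.0 349.7 rows 137.9 159.7
5 cols 300.0 349.6 rows 136.8 161.9
10 cols 300.0 349.4 rows 135.8 163.9
20 cols 300.3 348.2 rows 133.8 167.7
30 cols 301.0 346.2 rows 132.0 171.0
40 cols 302.2 343.5 rows 130.5 173.8
50 cols 303.8 340.2 rows 129.3 175.8
60 cols 305.7 336.5 rows 128.5 177.2
0.73 cols 300.25 349.35 rows 141.2 160.8
s long_slab 0.62 [324.5 150.9  48.4  18.8] 460
(np.float64(581.0743817886355), np.float64(-281.53727041218167), np.float64(-0.07081865204080884), np.float64(0.3671358662781108))
s light_base 0.64 [335.1 163.4  74.5  34.6] 1374
```

Request:
arm_command([
  [0,0,-1,0],
  [0,0,-1.5,0],
  [0,0,-1.5,0],
])

```text
time_s: 24.13
tool_pos: [599.2, -280.2, 48.8]
tcp_rot: [1.0, -0.032, -0.0, -0.0]
wrist_force: [-0.3, 0.3, 0.6]
grip_width: 64.0
gripper_force: 7.0
```

Request:
arm_command([
  [0,0,0,0],
  [0,0,0,0],
  [0,0,0,0],
  [0,0,0,0],
  [0,0,0,0],
  [0,0,0,0],
], grip=0)

```text
time_s: 24.63
tool_pos: [599.6, -280.4, 49.1]
tcp_rot: [1.0, -0.032, -0.0, 0.0]
wrist_force: [-0.7, -0.5, -0.9]
grip_width: 86.0
gripper_force: 0.0
```

Request:
arm_command([
  [0,0,-4,0],
  [0,0,-14,0],
  [0,0,-30,0],
  [0,0,-55,0],
  [0,0,-85,0],
  [0,0,-115,0],
  [0,0,-140,0],
  [0,0,-150,0],
  [0,100,-150,0],
  [0,100,-150,0],
  [0,100,-150,0],
  [0,100,-150,0],
])

```text
time_s: 25.63
tool_pos: [592.3, -385.1, 198.9]
tcp_rot: [0.999, -0.034, 0.0, 0.001]
wrist_force: [-0.4, 0.2, 0.4]
grip_width: 86.9
gripper_force: 0.0
```

```bash
cat >> fl.py <<'E'
A=cv2.resize(ps[0]["frame"][120:200,280:400],(600,400),interpolation=2)
B=cv2.resize(ps[1]["frame"][150:270,380:480],(200,240),interpolation=2)
C=np.zeros((400,200,3),np.uint8);C[:240]=B
cv2.imwrite("pics/flat.png",np.hstack([A,C])[:,:,::-1])
E
python3 fl.py; python3 go.py 476.5 -272 150 -1.634
```

```text
s long_slab 0.94 [326.6 147.4  52.6  22.9] 677
(np.float64(580.892314363126), np.float64(-281.84788825134865), np.float64(-0.041541412168236425), np.float64(0.054411285467309556))
s light_base 0.85 [335.6 164.5  75.1  29.8] 1464
t long_slab 0.45 [436.6 181.1  21.3  16.3] 161
(np.float64(669.9710523877659), np.float64(-314.3333954483536), np.float64(-0.5608947770175425), np.float64(0.8689929159486884))
t 25.93 pos [ 593.3 -378.4  198.8] yang -1.632 tilt [-0.001  0.001 -1.   ] j [-0.73  0.68  1.26  0.    1.2   0.91] F [-0.5  0.6  1.5] w 87.1
delta [-123.1  -99.    49.1] turn 0.002
```

View pics/flat.png

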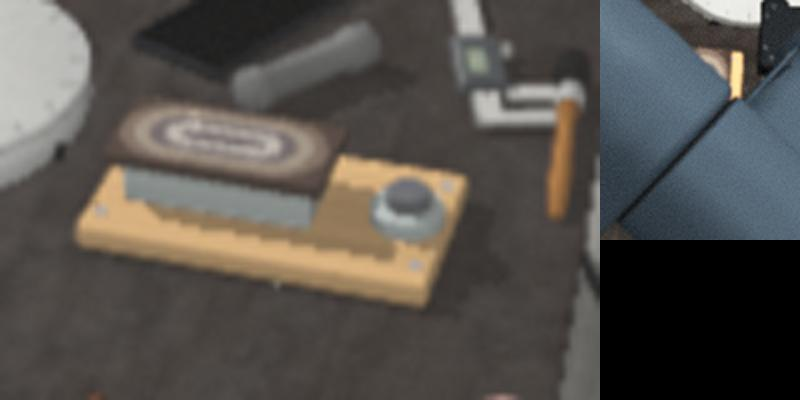

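The slab lies flat and square on the light box, centred at side ~(327,147). The fit gives (581,-282), against the window at (580,-281) from the same view. The switch is at side (362,160). Next: close the fingers and go above the switch.

Request:
arm_command([
  [-20,-16,0,0],
  [-45,-36,0,0],
  [-70,-56,0,0],
  [-95,-76,0,0],
  [-115,-92,0,0],
  [-123,-98,0,0],
  [-123,-98,20,0],
  [-123,-98,50,0],
  [-123,-98,80,0],
  [-123,-98,100,0],
  [-123,-98,100,0],
  [-123,-98,100,0],
], grip=1, newtons=20)

```text
time_s: 26.93
tool_pos: [477.0, -274.3, 98.5]
tcp_rot: [1.0, -0.031, -0.001, -0.0]
wrist_force: [-0.1, -0.5, 0.4]
grip_width: 14.7
gripper_force: 0.0
```

```bash
python3 go.py 476.4 -272.9 60 -1.634
python3 - <<'E'
from h import *
from cell import *
p=get_image("side")
print("switch pred",proj(p,[[476.4,-272.9,38],[476.4,-274.9,38]]),[(a["conf"],a["extent"]) for a in recognise(p,"switch_top")][:2])
E
```

```text
t 26.93 pos [ 477.  -274.3   98.5] yang -1.633 tilt [-0.001  0.001 -1.   ] j [-0.73  0.64  1.74  0.    0.76  0.91] F [-0.1 -0.5  0.4] w 14.7
delta [-0.6 -1.3 38.5] turn 0.001
switch pred [[361.35107234 156.85633652]
 [361.47177829 156.45911784]] []
```

Request:
arm_command([
  [-0.5,-1.5,4,0],
  [-0.5,-1.5,12,0],
  [-0.5,-1.5,20,0],
  [-0.5,-1.5,28,0],
  [-0.5,-1.5,33,0],
  [-0.5,-1.5,36,0],
  [-0.5,-1.5,36,0],
  [-0.5,-1.5,36,0],
])

```text
time_s: 27.7
tool_pos: [476.1, -273.0, 62.8]
tcp_rot: [0.999, -0.032, -0.0, -0.0]
wrist_force: [-0.1, -0.1, -0.0]
grip_width: 0.5
gripper_force: 0.0
```

Request:
arm_command([
  [0,0,1,0],
  [0,0,2.5,0],
  [0,0,4,0],
  [0,0,5,0],
  [0,0,6,0],
  [0,0,7,0],
  [0,0,7,0],
  [0,0,7,0],
])

```text
time_s: 28.37
tool_pos: [476.5, -273.3, 56.4]
tcp_rot: [1.0, -0.032, 0.0, 0.0]
wrist_force: [-0.3, -0.2, 3.4]
grip_width: 0.4
gripper_force: 1.8
```

Pressing the switch's spring; continuing to the stop.

Request:
arm_command([
  [0,0,1,0],
  [0,0,2,0],
  [0,0,3,0],
  [0,0,4,0],
  [0,0,4,0],
  [0,0,4,0],
])

```text
time_s: 28.87
tool_pos: [476.6, -273.4, 54.2]
tcp_rot: [1.0, -0.031, 0.001, 0.001]
wrist_force: [-2.5, 1.9, 18.9]
grip_width: 0.5
gripper_force: 9.1
```

The hard stop came at 54 mm with 19 N, matching full travel. Backing off.

Request:
arm_command([
  [0,0,-4,0],
  [0,0,-10,0],
  [0,0,-20,0],
  [0,0,-40,0],
  [0,0,-70,0],
  [0,0,-100,0],
  [0,0,-130,0],
  [0,0,-150,0],
  [0,0,-150,0],
  [0,0,-150,0],
  [0,0,-150,0],
  [0,0,-150,0],
])

```text
time_s: 29.87
tool_pos: [475.3, -272.2, 200.6]
tcp_rot: [0.999, -0.032, -0.001, -0.001]
wrist_force: [-0.1, 0.4, -0.6]
grip_width: 0.1
gripper_force: 0.0
```

```bash
python3 fl.py; python3 -c "
from cell import *
s=state();print(s['tool_pos'],s['wrist_force'],s['time_s']);print(sign_off())"
```

```text
s long_slab 0.6 [325.2 148.7  50.3  19.2] 612
(np.float64(581.0409300857339), np.float64(-281.6595851535873), np.float64(-0.0743022121334081), np.float64(0.1297141136183645))
s long_slab 0.19 [334.9 162.8  72.1  32.7] 1494
(np.float64(512.2517165575298), np.float64(-202.95880318969495), np.float64(-0.0614418799200206), np.float64(0.4400003135803824))
s light_base 0.79 [334.9 163.8  76.7  33.7] 1492
t long_slab 0.87 [432.8 192.2  29.1  36.6] 802
(np.float64(611.2824994936152), np.float64(-278.4424316614875), np.float64(-0.08407265022725915), np.float64(0.38804254443812547))
t light_base 0.94 [428.7 209.3  45.6  78.2] 433
[ 476.05296641 -272.9272287   201.45621037] [ 0.05817778  1.135658   -1.14084632] 30.1667
the job is handed in; nothing more can be done
None
```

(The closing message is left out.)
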